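Dismantle a trial pedestal in a marble studio

TASK

The small marble bust was tried on a stack of three marble bases. Take the stack apart: stand the bust upright in the middle of the turntable, and lay each base flat, right side up as it now is, down inside the shallow wooden tray of its own shape (round, six-sided, square). Set every piece down gently without dropping or tipping it, and leave the plaster figure undisturbed.

Things in the scene. Friction and masses are not known exactly. Their poses are not given: they have to be found in the camera images.
- bust_mid (a point): Small white marble bust of a head and shoulders, 86 mm tall, top piece of the stack. This point is its centre, 43 mm above its underside, on its upright axis. Its foot is a round disc 34 mm across and 18 mm high; above a thin neck the shoulder block spans heights 30 to 56 mm and is 28 mm thick along its x (flat front and back, the good place to grip) and 38 mm wide along its y; the round head (26 mm) is above that. It stands loose on the round base. About 0.14 kg.
- drum_mid (a point): Round white marble base: plain drum 46 mm in diameter, 36 mm high, under the bust, loose. This point is its centre, 18 mm above its underside. About 0.16 kg.
- hex_base_mid (a point): Six-sided white marble base: regular hexagonal prism, 56 mm across flats (65 mm across corners), 38 mm high, under the round base, loose. This point is its centre, 19 mm above its underside; two opposite flats face along its +x and -x, the others follow every 60 degrees. About 0.28 kg.
- square_base_mid (a point): Square white marble base: 68 x 68 mm, 40 mm high, bottom of the stack, loose on the bench top. This point is its centre, 20 mm above its underside; its faces look along its x and y. About 0.5 kg.
- square_tray: Square shallow plywood tray with a speckled cork floor, 100 x 100 mm outside, 84 x 84 mm recess, walls 8 mm thick; rim 9 mm above the bench, recess floor 4 mm above the bench (5 mm deep). Sides along its x and y. Place of the square base, which fits only when turned parallel to it within about 15 degrees. Origin at the centre of its underside, z up; fixed to the bench, its spot and turn change from start to start.
- hex_tray: Six-sided shallow plywood tray with a speckled cork floor, 88 mm outside and 72 mm inside across flats, walls 8 mm thick; rim 9 mm above the bench, recess floor 4 mm above the bench. Flats face its +x and -x and every 60 degrees. Place of the six-sided base, which fits in any turn. Origin at the centre of its underside, z up; fixed to the bench, its spot and turn change from start to start.
- round_tray: Round shallow plywood tray with a speckled cork floor, 78 mm outside and 62 mm inside diameter; rim 9 mm above the bench, recess floor 4 mm above the bench. Place of the round base. Origin at the centre of its underside, z up; fixed to the bench, its spot and turn change from start to start.
- turntable: Sculptor's metal turntable, locked: flat bright round disc 116 mm in diameter with two dark ring lines, its top 30 mm above the bench, on a dark round foot. Place of the bust, upright in its middle (a 15 mm offset is still fine). Origin at the centre of its underside, z up; fixed to the bench, its spot and turn change from start to start.
- maquette_mid (a point): Plaster model of a standing draped figure, off-white, 150 mm tall on a 55 mm square foot, standing loose at the far middle of the bench. This point is 75 mm above its underside. Not part of the job: must not be disturbed.

How it is judged:
At the end, for the whole second after the job is handed in: Bust upright on the turntable within 15 mm of its middle; each base flat on the floor of the tray of its own shape (height within 3 mm, centre within 12 mm, tilt below 0.08 rad); all at rest and let go; plaster figure within 20 mm of its start (horizontal distance between square_base_mid and square_tray below 0.012 m and z of square_base_mid in the frame of square_tray between 0.021 and 0.027 m and angle between each of square_base_mid, hex_base_mid, drum_mid, bust_mid's own z axis and vertical below 0.08 rad and linear speed of each of square_base, hex_base, drum, bust below 0.02 m/s and horizontal distance between hex_base_mid and hex_tray below 0.012 m and z of hex_base_mid in the frame of hex_tray between 0.02 and 0.026 m and horizontal distance between drum_mid and round_tray below 0.012 m and z of drum_mid in the frame of round_tray between 0.019 and 0.025 m and horizontal distance between bust_mid and turntable below 0.015 m and z of bust_mid in the frame of turntable between 0.07 and 0.076 m and angle between maquette_mid's own z axis and vertical below 0.1 rad and distance of maquette_mid from where it was at the start of the episode below 0.02 m); the robot touches nothing.
It fails at once if a marble piece is dropped or falls (over about 25 mm of free fall) ((linear speed of square_base above 0.7 m/s and contact force between square_base and the fingers below 0.05 N) or (linear speed of hex_base above 0.7 m/s and contact force between hex_base and the fingers below 0.05 N) or (linear speed of drum above 0.7 m/s and contact force between drum and the fingers below 0.05 N) or (linear speed of bust above 0.7 m/s and contact force between bust and the fingers below 0.05 N)).
It fails at once if a marble piece is tipped over (0.7 rad) (angle between any of square_base_mid, hex_base_mid, drum_mid, bust_mid's own z axis and vertical above 0.7 rad).
It fails at once if the plaster figure is disturbed (shifted over 20 mm) (distance of maquette_mid from where it was at the start of the episode above 0.02 m).
It also fails if it takes over 128 s, if anything falls off the work surface, if the arm or the gripper's body presses on something with over 40 N, if the wrist force passes 120 N, or if a joint passes its speed limit or range.

ROBOT

A 7-joint arm with a two-finger parallel gripper is mounted at the origin on the work surface. World frame = base frame: x ahead of the robot, y to its left, z up, the work surface at z = 0. Lengths are in m, angles in rad, forces in N, time in s.
With the tool pointing down it reaches from about 0.35 to 0.9 m from the base axis. Payload 8.1 kg.
Tool frame: the origin (TCP) lies at the very end of the fingers, on their centre line; the grasp point (between the pads) lies manip.pinch_z behind it (manip.pinch_z is the distance from the TCP to the grasp point, in m); x points along the fingers, y is the direction in which the jaws open and shut, and the axes are right-handed (so a half turn about x gives the same grasp; the last joint's range is limited). The gripper opens to 85 mm and grips with 20 to 120 N. Pads are 22 mm wide; open, the fingers measure 114 mm over their backs; the gripper's body (76 mm by 85 mm) begins 54 mm behind the grasp point. The pads swing forward as they close: fully open they stand 13 mm farther back than shut.
Start: joints at [-1.292, 0.434, 0.025, 1.573, -0.012, 1.134, -0.075], TCP at [0.233, 0.58, 0.231] pointing down, gripper open.
Joint ranges: [-2.62, 2.62], [-0.44, 2.09], [-1.27, 1.32], [0.08, 2.57], [-1.32, 4.46], [0.12, 2], [-2.74, 2.74]. Speed limits (rad/s): [2.22, 2.22, 3.01, 3.01, 3.14, 3.14, 3.14].

INTERFACE

Orientations are given as a unit quaternion [w, x, y, z].
In Python, from cell import manip, hand, ik, optics, ticket, finder gives the robot as it stands. Calls block until the motion is done:
- manip.goto(position, orientation): joint-space move of the TCP to a pose.
- manip.servo_line(position, max_speed=0.15, ori=None, until_force=None): straight line of the TCP; ori=None keeps the orientation; max_speed is the mean speed in m/s. With until_force (N) it stops when the force on the tool has changed by that much, and returns True; else False.
- manip.goto_joints(angles): joint-space move.
- hand.open_gripper() and hand.close_gripper(squeeze=None): open the fingers fully, or close them until they stop; squeeze is the grip in N (None keeps the last).
- manip.wait(seconds).
- ik(position, orientation): joint angles nearest the present ones, or None.
- manip.get_obs(): the state.
- optics.get_image(name): name is "scene" or "top"; returns the picture (480x640x3 uint8, blue, green, red); there is no depth.
- optics.get_calibration(name): a dict with "camera_matrix" (3x3 intrinsics, pixels), "k1" (the pictures are not rectified: a ray, as slopes to the right and down, at radius r is drawn at 1 + k1 r^2 times it, then the intrinsics apply), "camera_from_world" (4x4, takes a point from world to camera coordinates). Camera axes: x right, y up, looking along -z (the intrinsics and any distortion apply to the point x, -y, -z); pixel columns grow to the right and rows downward; lengths in m; the calibration is good to about 2 mm. A picture is of the moment at which its call begins. get_calibration takes no time and is no camera call.
A pose or a line that the arm cannot do raises manip.IKError and nothing moves.
- ticket.close_job(): hands the job in, once; it reports no verdict.
Trained networks look in the newest picture that a camera, given by its name, has taken for a name from the list of things; names that differ only in an ending like _2 or _b are one class to them, and where a whole thing is asked for, a point or a joint stands for the part that bears it (a point fixed in the world has none). Each returns a list of dicts, best first, with "p" (0 to 1); they miss things now and then, are a little off and sometimes report something else, mostly with a low value. They report only what shows in the picture. A call takes as long as a camera call.
- finder.silhouettes(query, camera): "region" (480x640 bool, what is visible of it) and "rect" ([left, top, width, height] in pixels, round what is visible of it).
- finder.mark_of(query, camera): "position" ([row, column] in pixels: a listed point, or the origin of a listed thing).
The state is a dict: "clock": time; "q": joint angles; "qvel": joint speeds; "tau": joint torques, N m; "ee_pos": TCP position; "ee_rot": TCP orientation; "contact_force": force on the tool from outside, world axes, zero at the start; "ft_torque": the same for the moment, N m; "gripper_width": finger opening in m.
Only numpy, scipy, OpenCV 4.12 (cv2) and the standard library are available. Lean on these libraries where they do the work, as an engineer would, in place of code of your own. Each camera call takes 0.05 s, during which the arm holds its last target.

## Working session

There is one attempt and no reset: what is moved stays moved. The work goes in short steps, each a Python script; the robot and the scene stay as the last script left them, time stands still between calls to the robot, and variables do not carry over. Pictures are saved under pics/ and viewed, and the job is handed in when it is done.

```bash
ls; mkdir -p pics; python3 - <<'E'
from cell import manip, hand, ik, optics, ticket, finder
import cv2,numpy as np
for n in ("scene","top"):
    im=optics.get_image(n); cv2.imwrite(f"pics/{n}0.png",im)
    c=optics.get_calibration(n); print(n,c["camera_matrix"],c["k1"],np.round(c["camera_from_world"],4))
    for q in ["bust_mid","drum_mid","hex_base_mid","square_base_mid","square_tray","hex_tray","round_tray","turntable","maquette_mid"]:
        r=finder.mark_of(q,n)
        s=finder.silhouettes(q,n)
        print(q,[(np.round(d["position"],1).tolist(),round(d["p"],2)) for d in r[:3]],[(d["rect"],round(d["p"],2)) for d in s[:2]])
o=manip.get_obs();print(o);print(manip.pinch_z)
E
```

```text
pics
scene [[499.82104605   0.         312.9723786 ]
 [  0.         499.82104605 239.13127323]
 [  0.           0.           1.        ]] -0.12858956460848892 [[-0.7534  0.6573 -0.0154  0.4283]
 [-0.4316 -0.4767  0.7659  0.1406]
 [ 0.4961  0.5837  0.6428 -1.5288]
 [ 0.      0.      0.      1.    ]]
bust_mid [([264.9, 468.1], 0.71)] [([457.3, 246.5, 21.1, 37.7], 0.82)]
drum_mid [([283.9, 458.5], 0.8)] [([449.1, 273.7, 23.0, 24.6], 0.73)]
hex_base_mid [([294.6, 460.9], 0.63)] [([445.1, 281.5, 26.5, 30.1], 0.9)]
square_base_mid [([308.2, 455.5], 0.93)] [([439.0, 299.6, 42.1, 26.6], 0.71), ([446.9, 281.6, 24.9, 30.6], 0.49)]
square_tray [([242.3, 237.9], 0.65), ([263.1, 468.8], 0.58)] [([214.8, 222.8, 51.2, 37.8], 0.89), ([449.3, 271.0, 23.4, 27.4], 0.19)]
hex_tray [([337.2, 358.3], 0.63), ([296.7, 458.2], 0.58)] [([335.4, 320.6, 45.7, 33.2], 0.89)]
round_tray [([196.3, 293.7], 0.87), ([283.5, 460.0], 0.22)] [([281.5, 186.8, 27.8, 15.8], 0.68)]
turntable [([276.0, 347.3], 0.58)] [([323.9, 252.6, 50.2, 36.6], 0.65)]
maquette_mid [([293.2, 260.6], 0.95)] [([246.7, 267.6, 32.9, 58.9], 0.71)
[... 1020 characters left out ...]
': 1.9, 'q': array([-1.29159255,  0.43448197,  0.02500715,  1.57319547, -0.01161524,
        1.1340007 , -0.07513116]), 'qvel': array([-1.46174682e-04, -3.98814810e-04,  9.19100115e-06, -6.10362226e-04,
        5.07138472e-05, -9.62082997e-04,  6.55344681e-04]), 'tau': array([ 2.24774089e-04, -6.70257854e+01,  1.02393799e+00, -3.16563141e+01,
        1.56131003e-02,  2.33389903e-03,  1.36706279e-05]), 'ee_pos': array([0.23290148, 0.58000147, 0.23133588]), 'ee_rot': array([ 0.69425516,  0.13423532,  0.6942498 , -0.1341934 ]), 'contact_force': array([-0.34401345, -0.23298825, -0.04473993]), 'ft_torque': array([-0.02377818, -0.05011753, -0.06160431]), 'gripper_width': 0.0854401979755987}
0.0187
```

View pics/scene0.png

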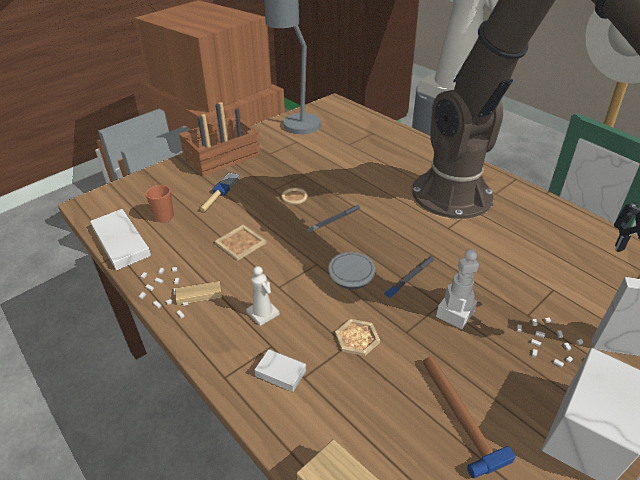

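View pics/top0.png

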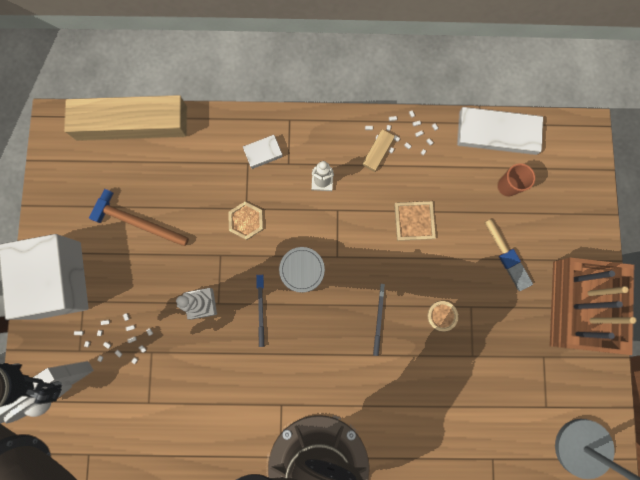

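```bash
python3 - <<'E'
import cv2
a=cv2.imread("pics/scene0.png");b=cv2.imread("pics/top0.png")
cv2.imwrite("pics/s_z.png",cv2.resize(a[225:345,420:500],None,fx=6,fy=5 and 6,interpolation=cv2.INTER_CUBIC)[:, :][:600] if 0 else cv2.resize(a[240:340,410:510],None,fx=6,fy=6,interpolation=cv2.INTER_CUBIC))
cv2.imwrite("pics/t_z.png",cv2.resize(b[260:340,160:240],None,fx=7.5,fy=7.5,interpolation=cv2.INTER_CUBIC))
cv2.imwrite("pics/t_p.png",cv2.resize(b[140:350,210:490],None,fx=2.8,fy=2.8,interpolation=cv2.INTER_CUBIC))
E
```

```text
(no output)
```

View zooms.

The scene view shows the stack at about (458, 290). The top view shows the stack at (200, 303), the turntable at (302, 269), the hexagonal tray at (246, 220), the square tray at (415, 221), the round tray at (443, 316) and the figure at (322, 176).

View pics/s_z.png

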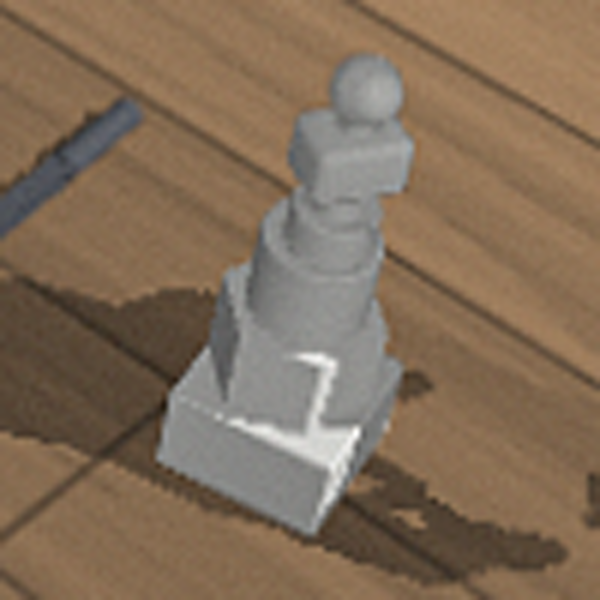

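View pics/t_z.png

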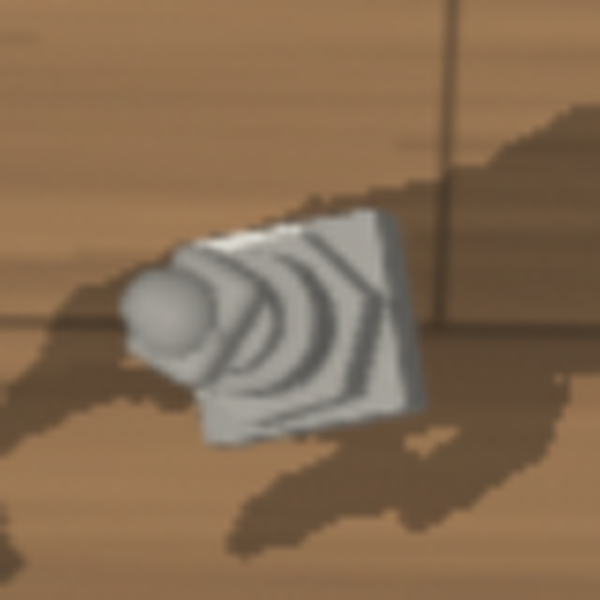

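View pics/t_p.png

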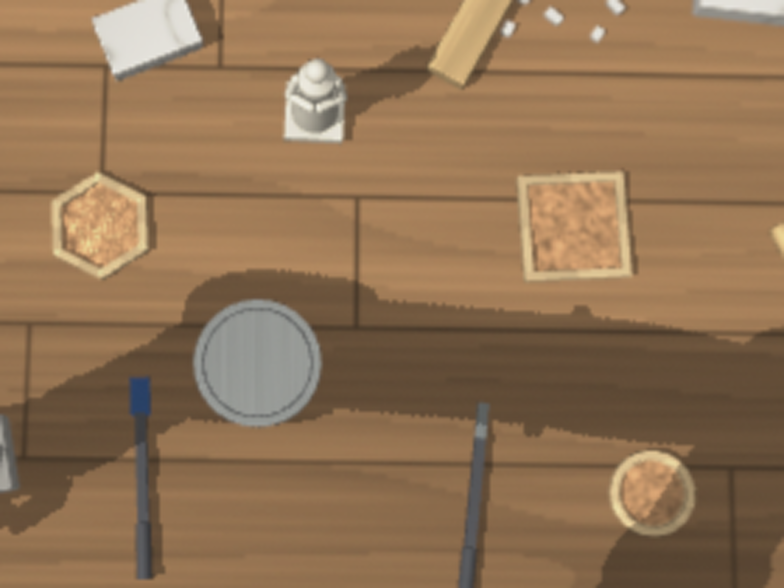

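```bash
cat > h.py <<'E'
import numpy as np, cv2
from scipy.optimize import least_squares
from scipy.spatial.transform import Rotation as R
from cell import manip, hand, ik, optics, ticket, finder
C={n:optics.get_calibration(n) for n in("scene","top")}
def proj(n,P):
    P=np.atleast_2d(P).astype(float); c=C[n];M=c["camera_from_world"];p=P@M[:3,:3].T+M[:3,3]
    a=p[:,0]/-p[:,2]; b=-p[:,1]/-p[:,2]; r2=a*a+b*b; s=1+c["k1"]*r2;K=c["camera_matrix"]
    return np.c_[K[0,0]*a*s+K[0,2],K[1,1]*b*s+K[1,2]]
def at_z(n,uv,z):
    f=lambda x: proj(n,[[x[0],x[1],z]])[0]-uv
    return least_squares(f,[0.5,0]).x
def loc(xy,z,yaw,pts):
    c,s=np.cos(yaw),np.sin(yaw);pts=np.array(pts,float)
    return np.c_[xy[0]+c*pts[:,0]-s*pts[:,1],xy[1]+s*pts[:,0]+c*pts[:,1],z+pts[:,2]]
def box(hx,hy,z0,z1): return [(sx*hx,sy*hy,z) for z in(z0,z1) for sx,sy in((1,1),(-1,1),(-1,-1),(1,-1))]
def circ(r,z,n=48,ph=0): t=np.arange(n)*2*np.pi/n+ph; return np.c_[r*np.cos(t),r*np.sin(t),0*t+z]
def qdown(a):
    return R.from_matrix(np.array([[0,0,-1],[np.cos(a),np.sin(a),0],[np.sin(a),-np.cos(a),0]]).T).as_quat(scalar_first=True)
E
cat > m.py <<'E'
from h import *
u=lambda p,s,o:(np.array(p)+.5)/s-.5+np.array(o)
SZ=lambda x,y:u((x,y),6,(410,240)); TZ=lambda x,y:u((x,y),7.5,(160,260)); TP=lambda x,y:u((x,y),2.8,(210,140))
print("head scene",at_z("scene",SZ(367,90),.187),"top",at_z("top",TZ(170,310),.187))
sq=[at_z("scene",SZ(*p),.04) for p in((170,400),(330,468),(402,370))]+[at_z("top",TZ(*p),.04) for p in((385,208),(405,410),(205,440))]
print("sq top corners\n",np.round(sq,4))
print("sqtray\n",np.round([at_z("top",TP(*p),.009) for p in((518,177),(625,171),(632,274),(525,279))],4))
print("hextray\n",np.round([at_z("top",TP(*p),.009) for p in((100,172),(150,199),(148,250),(100,278),(52,251),(55,198))],4))
for q,z in(("turntable",.03),("round_tray",.009),("hex_tray",.009),("square_tray",.009)):
    for n in("scene","top"):
        optics.get_image(n); m=finder.silhouettes(q,n)[0]["region"].astype(np.uint8)
        c=max(cv2.findContours(m,0,1)[0],key=cv2.contourArea)[:,0]; P=np.array([at_z(n,x.astype(float),z) for x in c])
        (cx,cy),(w,h),an=cv2.minAreaRect((P*1000).astype(np.float32)); print(q,n,(P.max(0)+P.min(0))/2,cx,cy,w,h,an,cv2.minEnclosingCircle((P*1000).astype(np.float32)))
E
python3 m.py
```

```text
head scene [0.39347815 0.30712372] top [0.39408251 0.30944823]
sq top corners
 [[0.4378 0.2821]
 [0.4207 0.3441]
 [0.3594 0.3334]
 [0.4338 0.2772]
 [0.3671 0.2676]
 [0.3563 0.3333]]
sqtray
 [[ 0.665  -0.1916]
 [ 0.6725 -0.2933]
 [ 0.5737 -0.2977]
 [ 0.5675 -0.1971]]
hextray
 [[0.6638 0.203 ]
 [0.6385 0.1551]
 [0.5898 0.1555]
 [0.5626 0.1994]
 [0.5875 0.2451]
 [0.6381 0.2443]]
turntable scene [0.49044907 0.05595374] 492.4278259277344 58.93603515625 121.3313980102539 112.20543670654297 47.849727630615234 ((492.09490966796875, 58.0479621887207), 63.514610290527344)
turntable top [0.48448379 0.05113006] 485.71209716796875 51.201698303222656 112.01309204101562 111.58224487304688 45.742557525634766 ((484.5467529296875, 51.46342849731445), 58.098140716552734)
round_tray scene [ 0.37878536 -0.30838017] 377.8648376464844 -308.5144958496094 84.79979705810547 70.26564025878906 49.610633850097656 ((379.4432678222656, -309.7880554199219), 42.99793243408203)
round_tray top [ 0.37053004 -0.31152941] 370.62945556640625 -311.4862060546875 74.72280883789062 76.50504302978516 88.88553619384766 ((371.49566650390625, -311.81854248046875), 39.16773223876953)
hex_tray scene [0.61679426 0.20239587] 616.3298950195312 202.4190216064453 105.29765319824219 90.3660659790039 62.430908203125 ((617.3491821289062, 201.8868408203125), 52.66012954711914)
hex_tray top [0.61328518 0.200938  ] 613.2826538085938 200.9849853515625 96.37764739990234 86.69254302978516 1.7527061700820923 ((612.7640991210938, 200.4110107421875), 49.26730728149414)
square_tray scene [ 0.62312079 -0.23848184] 622.0836791992188 -238.7215576171875 105.74519348144531 111.31935119628906 2.657931327819824 ((622.7620849609375, -238.8936767578125), 69.4222412109375)
square_tray top [ 0.6187355  -0.24444914] 618.6613159179688 -243.59158325195312 101.13674926757812 101.85308837890625 3.601559638977051 ((618.7354736328125, -243.76235961914062), 69.21623229980469)
```

```bash
cat > ov.py <<'E'
from h import *
ims={n:cv2.imread(f"pics/{n}0.png") for n in("scene","top")}
def wires(p):
    # p: xy sq, yaw sq, xy hex,yaw, xy drum, xy bust, yaw
    L=[]
    b=loc(p[0:2],0,p[2],box(.034,.034,0,.04)); 
    def pr(b,col):
        n=len(b)//2
        for i in range(n):
            j=(i+1)%n; L.append((b[i],b[j],col));L.append((b[n+i],b[n+j],col)); 
            if n<20: L.append((b[i],b[n+i],col))
    pr(b,(0,0,255))
    r=.028/np.cos(np.pi/6); h=loc(p[3:5],.04,p[5],np.r_[circ(r,0,6,np.pi/6),circ(r,.038,6,np.pi/6)]); pr(h,(0,255,0))
    pr(loc(p[6:8],.078,0,np.r_[circ(.023,0),circ(.023,.036)]),(255,0,0))
    pr(loc(p[8:10],.114,0,np.r_[circ(.017,0),circ(.017,.018)]),(255,255,0))
    pr(loc(p[8:10],.114,p[10],box(.014,.019,.03,.056)),(0,255,255))
    pr(loc(p[8:10],.114,0,np.r_[circ(.013,.073),circ(.013,.073)]),(255,0,255))
    return L
def draw(p,off,fn,s=6):
    out=[]
    for n,(x0,y0,w) in(("scene",(425,240,65)),("top",(165,265,65))):
        im=cv2.resize(ims[n][y0:y0+w+30 if n=="scene" else y0+w,x0:x0+w],None,fx=s,fy=s,interpolation=cv2.INTER_CUBIC)
        for a,b,c in wires(p):
            q=(proj(n,[a,b])+off[n]-[x0,y0]+.5)*s-.5
            cv2.line(im,*[tuple(int(v*8) for v in k) for k in q],c,1,cv2.LINE_AA,3)
        out.append(im)
    H=max(o.shape[0] for o in out); out=[cv2.copyMakeBorder(o,0,H-o.shape[0],0,0,0) for o in out]
    cv2.imwrite(fn,np.hstack(out))
E
python3 - <<'E'
from ov import *
d=np.radians
Z={"scene":0,"top":0}
p=[.3955,.306,d(8.2),.3955,.307,d(5),.3945,.307,.394,.308,d(55)]
draw(p,Z,"pics/ov1.png")
E
```

```text
(no output)
```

View pics/ov1.png

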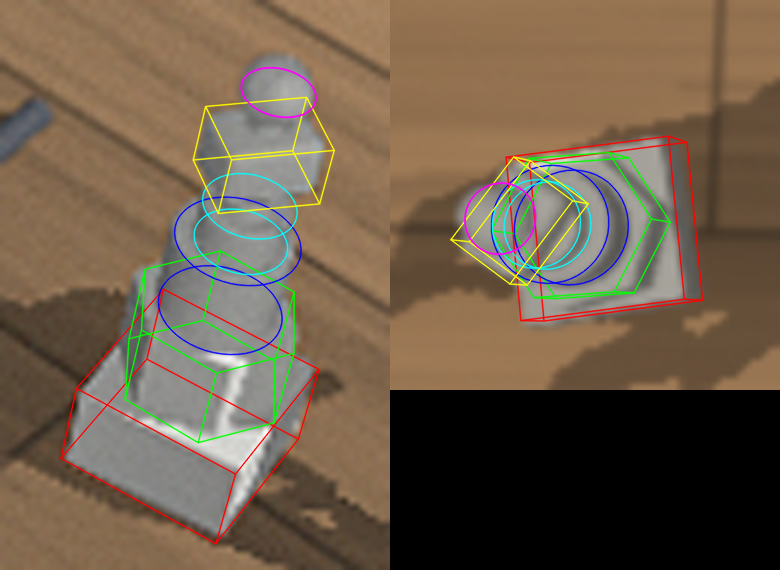

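```bash
cat > fit.py <<'E'
from ov import *
from scipy.optimize import minimize
S=4; CR={"scene":(420,238,75,100),"top":(165,265,65,70)}
F={}
for n,(x0,y0,w,h) in CR.items():
    im=cv2.resize(ims[n][y0:y0+h,x0:x0+w],None,fx=S,fy=S,interpolation=cv2.INTER_LINEAR).astype(np.float32)
    g=im.mean(2); sat=(im[...,2]-im[...,0]); F[n]=np.dstack([g,sat*1.5])
cam={n:np.linalg.inv(C[n]["camera_from_world"])[:3,3] for n in C}
def prism(xy,z,yaw,poly,z0,z1):
    k=len(poly);lo=loc(xy,z,yaw,np.c_[poly,np.full(k,z0)]);hi=loc(xy,z,yaw,np.c_[poly,np.full(k,z1)])
    return [hi]+[np.array([lo[i],lo[(i+1)%k],hi[(i+1)%k],hi[i]]) for i in range(k)]
def ngon(r,k,ph=0): return circ(r,0,k,ph)[:,:2]
def render(n,p,off):
    x0,y0,w,h=CR[n]; lab=np.zeros((h*S,w*S),np.uint8); l=1
    def put(P,l):
        q=(proj(n,P)+off-[x0,y0]+.5)*S-.5
        cv2.fillConvexPoly(lab,np.round(cv2.convexHull(q.astype(np.float32))[:,0]*16).astype(np.int32),l,cv2.LINE_8,4)
    def flat(faces,l):
        top=faces[0]
        for f in faces[1:]:
            nn=np.cross(f[1]-f[0],f[3]-f[0])
            if nn@(cam[n]-f[0])>0: put(f,l)
            l+=1
        put(top,l); return l+1
    def rnd(xy,z,r,z0,z1,l):
        put(np.r_[loc(xy,z,0,circ(r,z0,32)),loc(xy,z,0,circ(r,z1,32))],l); put(loc(xy,z,0,circ(r,z1,32)),l+1); return l+2
    l=flat(prism(p[0:2],0,p[2],np.array([(.034,.034),(-.034,.034),(-.034,-.034),(.034,-.034)]),0,.04),l)
    l=flat(prism(p[3:5],.04,p[5],ngon(.028/np.cos(np.pi/6),6,np.pi/6),0,.038),l)
    l=rnd(p[6:8],.078,.023,0,.036,l)
    l=rnd(p[8:10],.114,.017,0,.018,l)
    l=flat(prism(p[8:10],.114,p[10],np.array([(.014,.019),(-.014,.019),(-.014,-.019),(.014,-.019)]),.03,.056),l)
    c=np.array([p[8],p[9],.187]);v=cam[n]-c;v/=np.linalg.norm(v);a=np.cross(v,[0,0,1]);a/=np.linalg.norm(a);b=np.cross(v,a)
    t=np.linspace(0,2*np.pi,32); put(c+.013*(np.cos(t)[:,None]*a+np.sin(t)[:,None]*b),l)
    return lab
def cost(x):
    p=x[:11]; off={"scene":x[11:13],"top":x[13:15]}; tot=0
    for n in CR:
        lab=render(n,p,off[n]).ravel(); f=F[n].reshape(-1,2)
        N=np.bincount(lab,minlength=40)+1e-9
        for c in(0,1):
            m=np.bincount(lab,f[:,c],40)/N; e=np.minimum(np.abs(f[:,c]-m[lab]),40); tot+=e.mean()
    return tot+.02*np.sum(x[11:]**2)
d=np.radians
if __name__=="__main__":
    b=None
    for hy in(-20,-5,10,25):
        for by in(-35,10,55,100):
            x0=np.r_[.3955,.306,d(8.2),.3955,.307,d(hy),.3945,.307,.394,.308,d(by),-1,-1.5,0.,0.]
            sc=np.r_[.003,.003,.05,.003,.003,.15,.003,.003,.003,.003,.3,2,2,2,2]
            x=x0
            for it in range(2):
                sim=np.vstack([x]+[x+sc*np.eye(15)[i]/(1+it) for i in range(15)])
                r=minimize(cost,x,method="Nelder-Mead",options=dict(initial_simplex=sim,maxfev=1500,adaptive=True)); x=r.x
            print(hy,by,round(r.fun,3),np.round(np.degrees(x[[2,5,10]]),1),np.round(x[[0,1,3,4,6,7,8,9]],4),np.round(x[11:],1),flush=True)
            if b is None or r.fun<b[0]: b=(r.fun,x)
    np.save("fit.npy",b[1]); draw(b[1],{"scene":b[1][11:13],"top":b[1][13:15]},"pics/ov2.png")
E
time timeout 570 python3 fit.py
```

```text
-20 -35 54.115 [ 11.5 -42.2 -47.5] [0.3949 0.3081 0.3942 0.3073 0.395  0.3083 0.3935 0.31  ] [-1.  -0.7  0.6  0.5]
-20 10 54.152 [ 11.6 -42.7  18.6] [0.3951 0.3063 0.3943 0.3054 0.3945 0.3063 0.3957 0.3087] [-0.2 -0.4 -0.1  0.5]
-20 55 53.873 [ 11.7 -42.7  58.6] [0.3951 0.3069 0.3941 0.3058 0.395  0.3068 0.3956 0.309 ] [-0.5 -0.5  0.1  0.5]
-20 100 54.11 [ 11.4 -42.2  91.2] [0.3948 0.3076 0.3941 0.3069 0.3949 0.308  0.3945 0.31  ] [-1.  -0.6  0.4  0.5]
-5 -35 54.05 [ 11.2  18.2 -47.7] [0.3946 0.306  0.3937 0.3053 0.3945 0.3063 0.393  0.3083] [-0.4 -0.2 -0.2  0.3]
-5 10 54.135 [11.8 17.  16.8] [0.394  0.3054 0.3931 0.3047 0.3938 0.3055 0.3941 0.3077] [-0.3  0.1 -0.4  0.1]
-5 55 53.848 [11.  18.  58.4] [0.3938 0.3051 0.3929 0.3046 0.3938 0.3056 0.3944 0.3076] [-0.4 -0.  -0.5 -0. ]
-5 100 54.114 [11.5 17.7 87.7] [0.3947 0.3048 0.3939 0.3043 0.3946 0.3052 0.3947 0.3073] [-0.  -0.1 -0.7  0.4]
10 -35 54.087 [ 10.8  18.1 -49.8] [0.3951 0.3061 0.3942 0.3057 0.395  0.3067 0.3936 0.3087] [-0.5 -0.4 -0.   0.5]
10 10 54.132 [11.2 18.1 17.3] [0.3942 0.3059 0.3933 0.3051 0.3941 0.3061 0.3943 0.3083] [-0.4 -0.1 -0.2  0.2]
10 55 53.849 [11.1 18.1 58.6] [0.3939 0.3061 0.3931 0.3055 0.3939 0.3065 0.3946 0.3086] [-0.6 -0.3 -0.1  0.1]
10 100 54.089 [11.3 17.8 92.1] [0.3948 0.3061 0.3938 0.3054 0.3945 0.3063 0.3943 0.3084] [-0.4 -0.2 -0.2  0.4]
real	9m30.022s
user	8m5.369s
sys	1m24.586s
```

```bash
python3 - <<'E'
from ov import *
d=np.radians
p=[.3942,.306,d(11.2),.3934,.3053,d(18),.3942,.3063,.3947,.3085,d(58.5)]
draw(p,{"scene":np.array([-.5,-.3]),"top":np.array([-.1,.2])},"pics/ov2.png")
E
```

```text
(no output)
```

View pics/ov2.png

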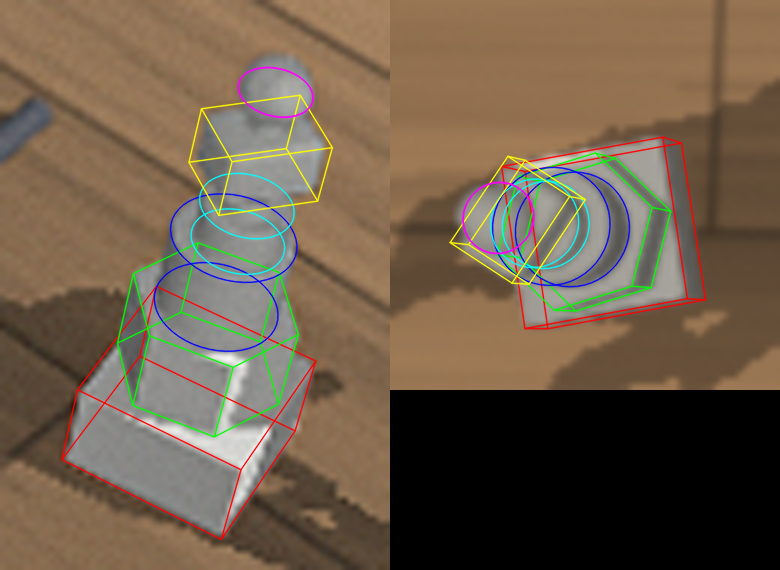

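```bash
python3 - <<'E'
from h import *
d=np.radians
print("marks",[(q,at_z("top",np.array(p[::-1]),z).round(4)) for q,p,z in(("tt",[274.5,300.4],0),("rt",[317.1,442.6],0),("ht",[221.1,244.9],0),("st",[220.7,414.4],0))])
T={"bust":((.3947,.3085,.139),58.5),"tt":((.486,.052,.055),0),"drum":((.3942,.3063,.0873),0),"rt":((.372,-.311,.0133),0),
"hex":((.3934,.3053,.05),18),"ht":((.614,.2005,.014),0),"sq":((.3942,.306,.01),11.2),"st":((.6195,-.2445,.0145),3.6)}
lim=np.array([[-2.62,2.62],[-.44,2.09],[-1.27,1.32],[.08,2.57],[-1.32,4.46],[.12,2],[-2.74,2.74]])
for k,(p,a) in T.items():
    for off in range(-180,180,30):
        row=[]
        for dz in(0,.22):
            q=ik(np.array(p)+[0,0,dz],qdown(d(a+off)))
            row.append(None if q is None else np.round(np.r_[q,np.min([q-lim[:,0],lim[:,1]-q])],2))
        ok=[r is not None for r in row]
        print(k,a+off,ok,*( [r[[0,2,4,6,7]] for r in row if r is not None]))
E
```

```text
marks [('tt', array([0.4727, 0.0545])), ('rt', array([ 0.3676, -0.3139])), ('ht', array([0.6118, 0.2036])), ('st', array([ 0.6196, -0.245 ]))]
bust -121.5 [True, True] [-1.56  1.16 -0.65 -2.18  0.16] [-1.71  1.17 -0.2  -2.62  0.12]
bust -91.5 [True, True] [-1.28  0.68 -0.33 -2.02  0.55] [-1.33  0.65 -0.09 -2.25  0.49]
bust -61.5 [True, True] [-1.19  0.55 -0.26 -1.56  0.55] [-1.25  0.57 -0.08 -1.75  0.58]
bust -31.5 [True, True] [-1.12  0.45 -0.21 -1.1   0.56] [-1.17  0.47 -0.06 -1.24  0.58]
bust -1.5 [True, True] [-1.04  0.35 -0.16 -0.63  0.56] [-1.1   0.39 -0.05 -0.73  0.58]
bust 28.5 [True, True] [-0.96  0.24 -0.11 -0.16  0.57] [-1.01  0.28 -0.04 -0.23  0.58]
bust 58.5 [True, True] [-0.87  0.13 -0.06  0.31  0.58] [-0.92  0.18 -0.03  0.28  0.58]
bust 88.5 [True, True] [-0.79  0.02 -0.01  0.78  0.58] [-0.83  0.07 -0.01  0.79  0.58]
bust 118.5 [True, True] [-0.71 -0.08  0.04  1.26  0.59] [-0.76 -0.01  0.    1.3   0.59]
bust 148.5 [True, True] [-0.62 -0.2   0.09  1.73  0.6 ] [-0.69 -0.09  0.01  1.81  0.59]
bust 178.5 [True, True] [-0.53 -0.31  0.14  2.2   0.54] [-0.61 -0.18  0.03  2.31
[... 6525 characters left out ...]
0.71 -0.6   0.12]
st -56.4 [True, True] [-0.08  0.61 -0.59 -0.19  0.71] [-0.34  1.18 -0.7  -0.09  0.14]
st -26.4 [True, True] [-0.07  0.58 -0.56  0.31  0.71] [-0.33  1.16 -0.68  0.42  0.16]
st 3.6 [True, True] [-0.1   0.65 -0.63  0.89  0.67] [-0.33  1.13 -0.66  0.93  0.19]
st 33.6 [True, True] [-0.07  0.59 -0.57  1.36  0.71] [-0.31  1.09 -0.63  1.43  0.23]
st 63.6 [True, True] [ 0.02  0.43 -0.42  1.76  0.67] [-0.23  0.89 -0.5   1.84  0.43]
st 93.6 [True, True] [ 0.11  0.29 -0.28  2.17  0.57] [-0.15  0.74 -0.4   2.28  0.46]
st 123.6 [True, True] [ 0.18  0.18 -0.18  2.6   0.14] [ 0.81 -0.89  0.51  2.06  0.38]
st 153.6 [True, True] [ 0.9  -1.08  0.96  2.26  0.19] [ 0.88 -1.07  0.63  2.49  0.2 ]
```

```bash
python3 - <<'E'
from h import *
d=np.radians
o=manip.get_obs()
manip.servo_line([.233,.58,.30])
print(manip.get_obs()["clock"])
manip.goto([.3947,.3085,.30],qdown(d(58.5)))
print(manip.get_obs()["clock"],manip.get_obs()["ee_pos"],manip.get_obs()["contact_force"])
manip.servo_line([.3947,.3085,.215],.1)
o=manip.get_obs();print(o["clock"],o["ee_pos"],R.from_quat(o["ee_rot"],scalar_first=True).as_matrix().round(3))
for n in("scene","top"):
    im=optics.get_image(n); cv2.imwrite(f"pics/{n}1.png",im)
    T=o["ee_pos"]; a=d(58.5); y=np.array([np.cos(a),np.sin(a),0]); 
    pts=[T,T+[0,0,.0187],T+y*.0425,T-y*.0425,T+y*.0425+[0,0,.013],T-y*.0425+[0,0,.013]]
    p=proj(n,pts); u=p[0].round().astype(int); x0,y0=u-[50,60]
    z=cv2.resize(im[y0:y0+100,x0:x0+100],None,fx=6,fy=6,interpolation=cv2.INTER_CUBIC)
    for q,c in zip(p,[(0,0,255),(0,255,0),(255,255,0),(255,255,0),(255,0,255),(255,0,255)]): cv2.circle(z,tuple(int(v) for v in (q-[x0,y0]+.5)*6-.5),3,c,-1)
    cv2.imwrite(f"pics/{n}1z.png",z)
E
```

```text
3.3083
4.5083 [0.39396615 0.31021033 0.29987382] [ 0.49595083 -0.03384521  0.54443529]
5.5083 [0.39501128 0.30883324 0.21552479] [[ 0.001  0.522  0.853]
 [ 0.001  0.853 -0.522]
 [-1.     0.001  0.   ]]
```

View pics/scene1z.png

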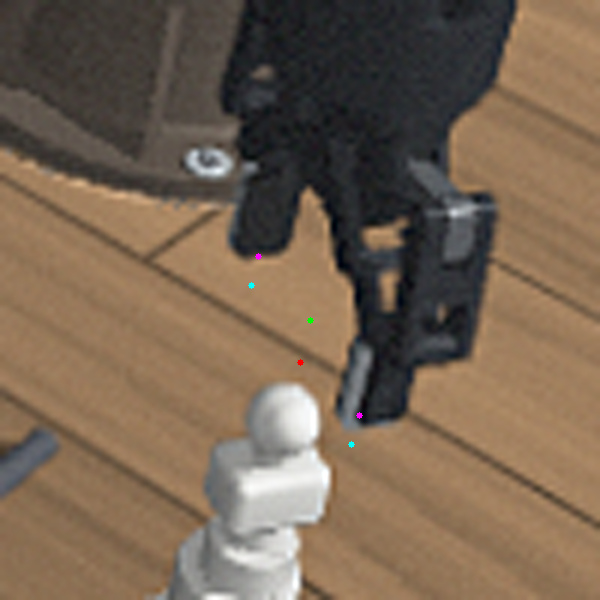

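View pics/top1z.png

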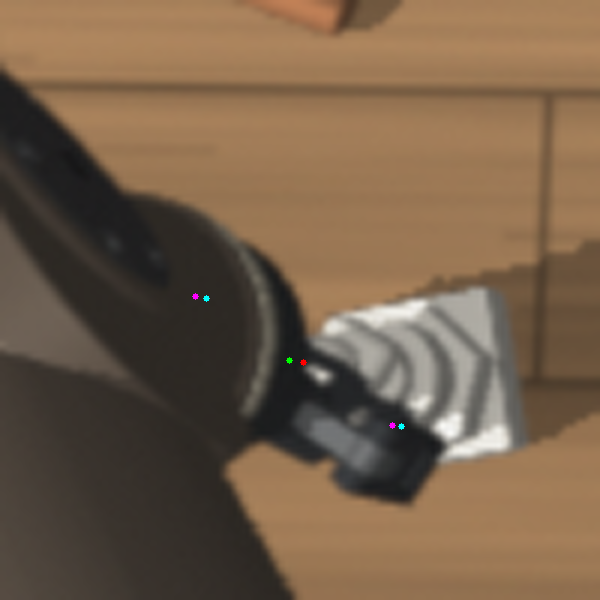

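The scene picture shows the open fingertips about 13 mm behind the nominal TCP, at (258, 256) and (360, 415) in the zoom. So the TCP is defined with the jaws shut. The jaws also straddle the shoulder block along its thin direction, so I'll grip the bust.

```bash
cat >> h.py <<'E'
d=np.radians
def st(tag=""):
    o=manip.get_obs(); print(tag,"t",round(o["clock"],2),"w",round(o["gripper_width"]*1000,1),"tcp",o["ee_pos"].round(4),"F",o["contact_force"].round(1)); return o
E
python3 - <<'E'
from h import *
manip.servo_line([.3947,.3085,.1385],.08)
st("down")
hand.close_gripper(40); o=st("closed")
manip.servo_line([.3947,.3085,.150],.04); st("up a bit")
for n in("scene","top"):
    im=optics.get_image(n); cv2.imwrite(f"pics/{n}2.png",im)
a=cv2.imread("pics/scene2.png"); cv2.imwrite("pics/scene2z.png",cv2.resize(a[235:335,410:510],None,fx=6,fy=6,interpolation=cv2.INTER_CUBIC))
E
```

```text
down t 6.72 w 85.2 tcp [0.395  0.3087 0.1389] F [0.1 0.7 0.2]
closed t 7.28 w 27.2 tcp [0.3947 0.3084 0.1386] F [-2.3 -2.1  2.7]
up a bit t 7.72 w 27.6 tcp [0.3948 0.3087 0.1502] F [-0.4  0.  -2.1]
```

View pics/scene2z.png

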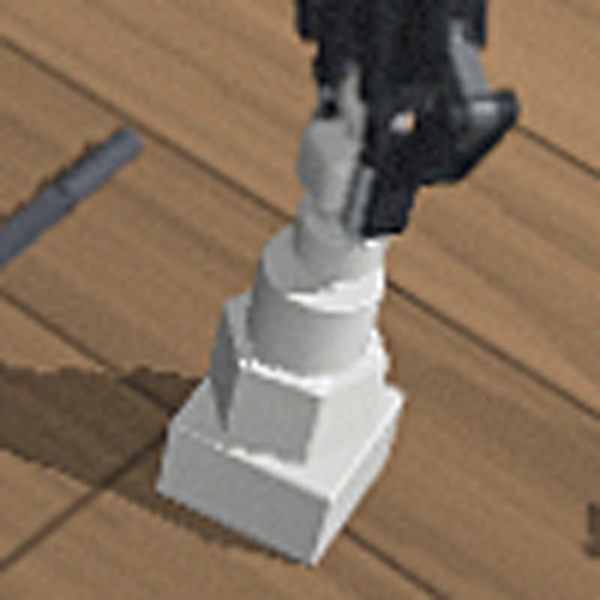

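The zoom shows the bust lifted clear of the drum at (340, 250). It hangs straight between the pads with a measured width of 27.6 mm, so I'll carry it to the turntable.

```bash
python3 - <<'E'
from h import *
t=np.array([.486,.052]); q=qdown(d(30))
manip.servo_line([.3947,.3085,.25],.12)
manip.goto([*t,.16],q); o=st("over")
manip.servo_line([*t,.075],.08); st("near")
for n in("scene","top"):
    im=optics.get_image(n); cv2.imwrite(f"pics/{n}3.png",im)
r=manip.servo_line([*t,.051],.02,until_force=5); o=st("touch %s"%r)
a=cv2.imread("pics/scene3.png");b=cv2.imread("pics/top3.png")
cv2.imwrite("pics/3z.png",np.hstack([cv2.resize(x,None,fx=4,fy=4,interpolation=cv2.INTER_CUBIC) for x in(a[200:310,300:400],b[210:320,250:350])]))
E
```

```text
over t 9.91 w 27.1 tcp [0.4862 0.0538 0.1602] F [-0.3  0.8 -1.7]
near t 11.12 w 27.2 tcp [0.4864 0.0521 0.0754] F [-0.1  0.4 -1.9]
touch True t 12.16 w 27.4 tcp [0.4857 0.0519 0.0545] F [-1.7  0.2  5.7]
```

View pics/3z.png

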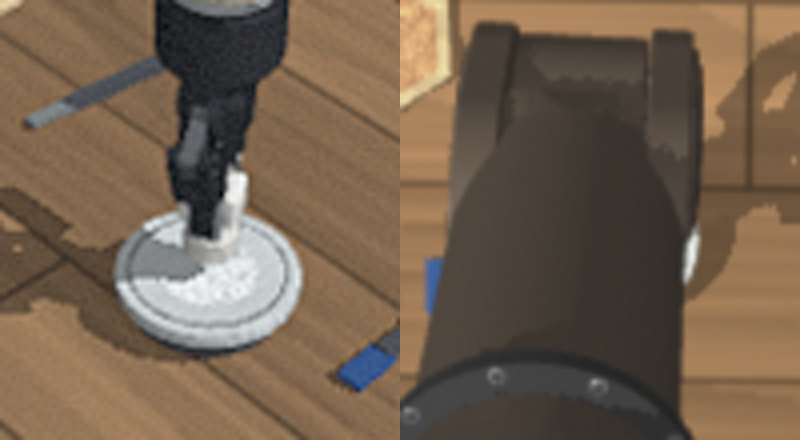

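Contact came at TCP z 0.0545, which matches the prediction, and the foot sits near the disc's middle. I'll release it.

```bash
python3 - <<'E'
from h import *
t=np.array([.486,.052])
hand.open_gripper(); st("open")
manip.servo_line([*t,.16],.1)
manip.goto([.3942,.3063,.23],qdown(d(60))); st("over drum")
for n in("scene","top"):
    im=optics.get_image(n); cv2.imwrite(f"pics/{n}4.png",im)
    for q in("bust_mid",):print(n,[(x["position"],x["p"]) for x in finder.mark_of(q,n)], proj(n,[[*t,.073],[*t,.03]]))
a=cv2.imread("pics/scene4.png");b=cv2.imread("pics/top4.png")
cv2.imwrite("pics/4z.png",np.hstack([cv2.resize(x,None,fx=4,fy=4,interpolation=cv2.INTER_CUBIC) for x in(a[200:310,300:400],b[210:320,250:350])]))
cv2.imwrite("pics/4y.png",cv2.resize(a[235:335,410:510],None,fx=6,fy=6,interpolation=cv2.INTER_CUBIC))
E
```

```text
open t 12.76 w 85.7 tcp [0.4851 0.0519 0.054 ] F [ 0.1 -0.6  0.2]
over drum t 15.05 w 85.5 tcp [0.395  0.3046 0.2295] F [ 0.9  0.  -0.5]
scene [([255.7, 352.6], 0.77)] [[352.24208395 254.81841706]
 [351.62250691 267.74305865]]
top [([267.1, 302.9], 0.78)] [[300.77376437 266.48719865]
 [301.18633958 268.23989457]]
```

View pics/4z.png

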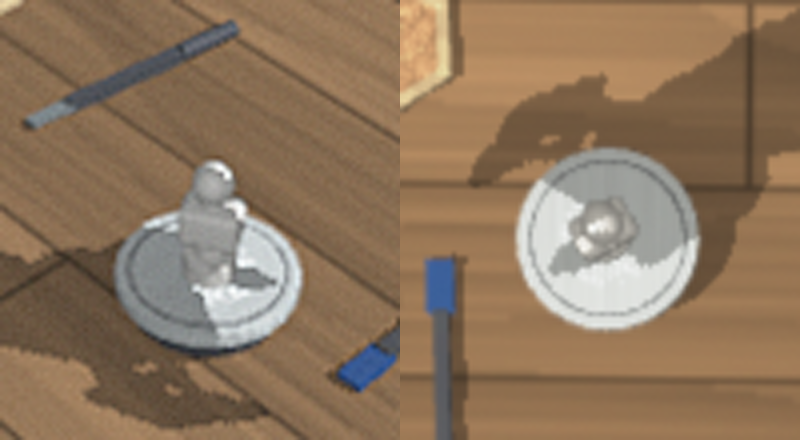

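View pics/4y.png

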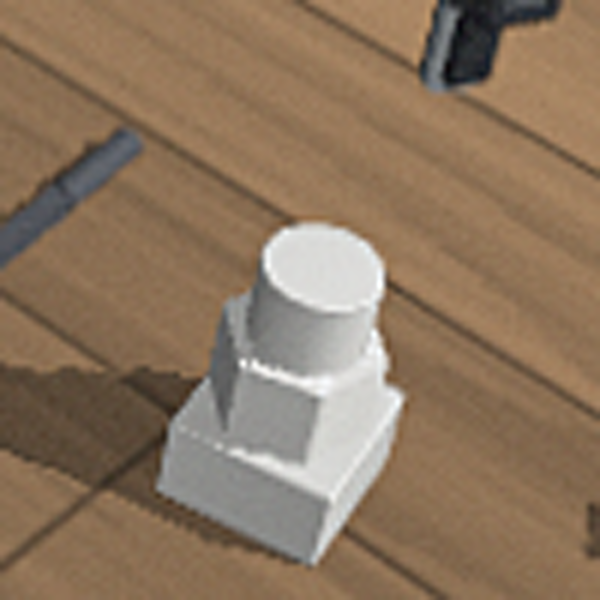

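The bust stands upright near the middle of the turntable. The top view has it at (303, 267) in the full picture, against a predicted (301, 266). The drum is undisturbed on the stack, so it goes next.

```bash
python3 - <<'E'
from h import *
xy=[.3942,.3063]
manip.servo_line([*xy,.14],.1); manip.servo_line([*xy,.083],.05); st("down")
hand.close_gripper(50); o=st("closed")
manip.servo_line([*xy,.095],.04); st("up")
for n in("scene",):
    im=optics.get_image(n); cv2.imwrite(f"pics/{n}5.png",im)
a=cv2.imread("pics/scene5.png"); cv2.imwrite("pics/scene5z.png",cv2.resize(a[235:335,410:510],None,fx=6,fy=6,interpolation=cv2.INTER_CUBIC))
E
```

```text
down t 17.59 w 85.2 tcp [0.3944 0.3065 0.0833] F [ 0.1  0.2 -0.4]
closed t 18.05 w 44.8 tcp [0.3942 0.3062 0.0834] F [-0.9 -1.3  6.3]
up t 18.5 w 44.6 tcp [0.3943 0.3065 0.0952] F [-0.8 -0.7 -1.9]
```

View pics/scene5z.png

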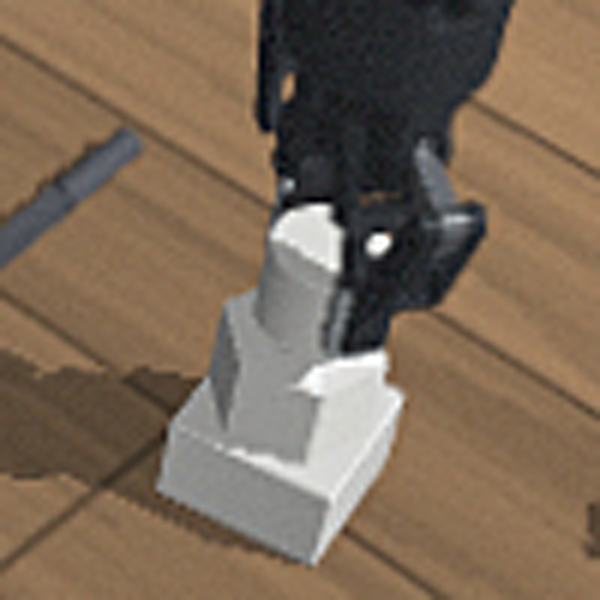

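The drum is held upright and clear of the hexagonal base, around (310, 280) in the zoom. I'll carry it to the round tray.

```bash
python3 - <<'E'
from h import *
t=np.array([.3715,-.3115]); q=qdown(d(30))
manip.servo_line([.3942,.3063,.26],.12)
manip.goto([*t,.20],q); o=st("over")
manip.servo_line([*t,.045],.1); manip.wait(.2); st("near")
im=optics.get_image("scene"); cv2.imwrite("pics/scene6.png",im)
im2=optics.get_image("top"); cv2.imwrite("pics/top6.png",im2)
r=manip.servo_line([*t,.022],.03); manip.wait(.2); st("hover")
im=optics.get_image("scene"); cv2.imwrite("pics/scene6.png",im)
cv2.imwrite("pics/6z.png",np.hstack([cv2.resize(x,None,fx=5,fy=5,interpolation=cv2.INTER_CUBIC) for x in(im[150:230,255:335],im2[275:355,400:480])]))
E
```

```text
over t 22.29 w 44.2 tcp [ 0.3722 -0.3107  0.1999] F [-0.1  0.4 -1.3]
near t 24.19 w 44.3 tcp [ 0.3717 -0.3115  0.0453] F [-0.2 -0.1 -1.5]
hover t 25.41 w 44.5 tcp [ 0.3716 -0.3115  0.0221] F [ 0.7 -0.8 -0.7]
```

View pics/6z.png

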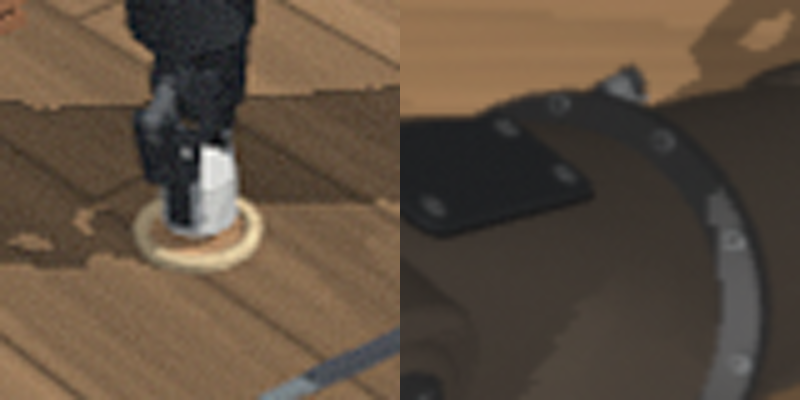

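```bash
python3 - <<'E'
from h import *
im=cv2.imread("pics/scene6.png"); x0,y0=255,150;s=7
z=cv2.resize(im[y0:y0+80,x0:x0+80],None,fx=s,fy=s,interpolation=cv2.INTER_CUBIC)
o=manip.get_obs()["ee_pos"]
for P,c in((loc(o,0,0,circ(.023,o[2]-.0053)),(255,0,0)),(loc([.3715,-.3115],0,0,circ(.039,.009)),(0,0,255)),(loc([.3715,-.3115],0,0,circ(.031,.009)),(0,255,0))):
    q=(proj("scene",P)-[x0,y0]+.5)*s-.5; cv2.polylines(z,[q.astype(int)],True,c,1)
cv2.imwrite("pics/6y.png",z)
E
```

```text
(no output)
```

View pics/6y.png

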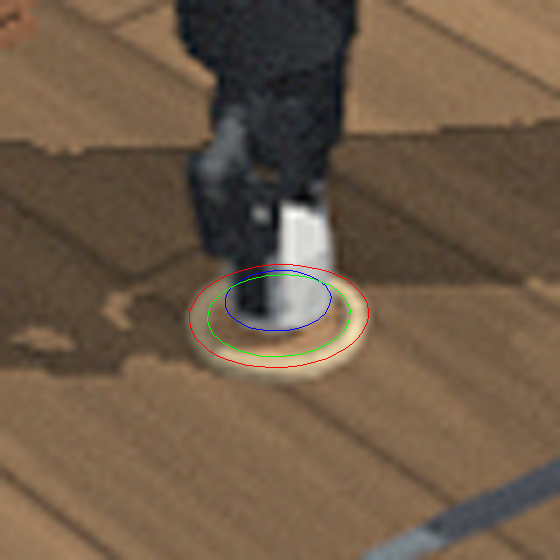

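The overlay puts the drum (blue outline) inside the recess (green) with margin all round, so I'll lower it.

```bash
python3 - <<'E'
from h import *
t=np.array([.3715,-.3115])
r=manip.servo_line([*t,.006],.02,until_force=5); o=st("touch %s"%r)
hand.open_gripper(); st("open")
manip.servo_line([*t,.05],.08);manip.servo_line([*t,.22],.2)
manip.goto([.3934,.3053,.23],qdown(d(78))); manip.wait(.2); st("over hex")
for n in("scene","top"):
    im=optics.get_image(n); cv2.imwrite(f"pics/{n}7.png",im)
    print(n,[(x["position"],x["p"]) for x in finder.mark_of("drum_mid",n)], proj(n,[[*t,.022]]),[(x["position"],x["p"]) for x in finder.mark_of("hex_base_mid",n)],proj(n,[[.3934,.3053,.059]]))
a=cv2.imread("pics/scene7.png");b=cv2.imread("pics/top7.png")
f=lambda x,s:cv2.resize(x,None,fx=s,fy=s,interpolation=cv2.INTER_CUBIC)
cv2.imwrite("pics/7z.png",np.hstack([f(a[150:230,255:335],5),f(b[275:355,400:480],5)]))
cv2.imwrite("pics/7y.png",f(a[245:345,410:510],6))
E
```

```text
touch True t 26.08 w 44.7 tcp [ 0.3715 -0.3114  0.0094] F [-1.6  1.9 10.6]
open t 26.57 w 85.4 tcp [ 0.3712 -0.3109  0.009 ] F [-0.8 -0.5  0.5]
over hex t 30.63 w 85.0 tcp [0.3938 0.3047 0.2301] F [0.1 0.5 0.1]
scene [([188.5, 294.1], 0.79), ([295.6, 456.6], 0.41)] [[294.25950808 191.07211053]] [([294.7, 459.6], 0.57)] [[459.38047441 296.3075802 ]]
top [([315.4, 442.3], 0.84)] [[443.81358328 315.48547268]] [([304.1, 201.1], 0.65)] [[197.1843837  303.12086489]]
```

View pics/7z.png

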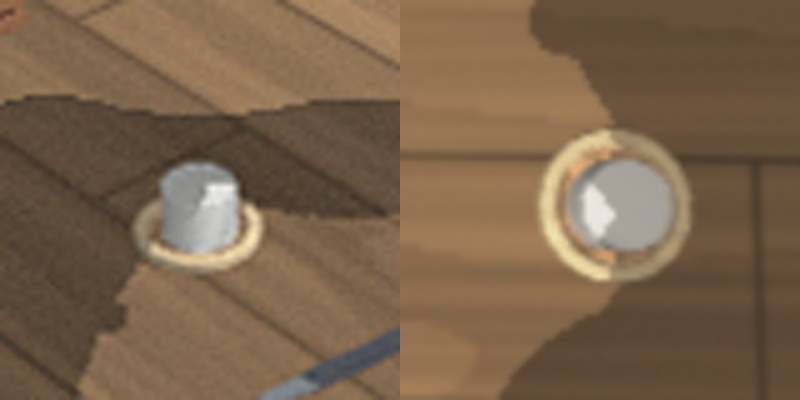

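View pics/7y.png

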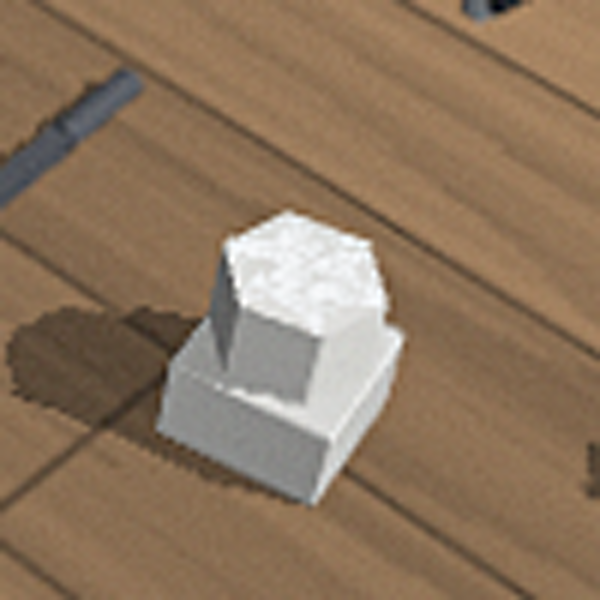

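The drum sits in the round tray with rim visible all round, centred at about (443, 315) in the top view. The hexagonal base's top is now in full view, so I'll check the fitted pose against it.

```bash
python3 - <<'E'
from h import *
import ov
for n in("scene","top"): ov.ims[n]=cv2.imread(f"pics/{n}7.png")
W=ov.wires; ov.wires=lambda p:[w for w in W(p) if w[2] in((0,0,255),(0,255,0))]
p=[.3942,.306,d(11.2),.3934,.3053,d(18),.3942,.3063,.3947,.3085,d(58.5)]
ov.draw(p,{"scene":np.array([-.5,-.3]),"top":np.array([-.1,.2])},"pics/ov7.png")
E
```

```text
(no output)
```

View pics/ov7.png

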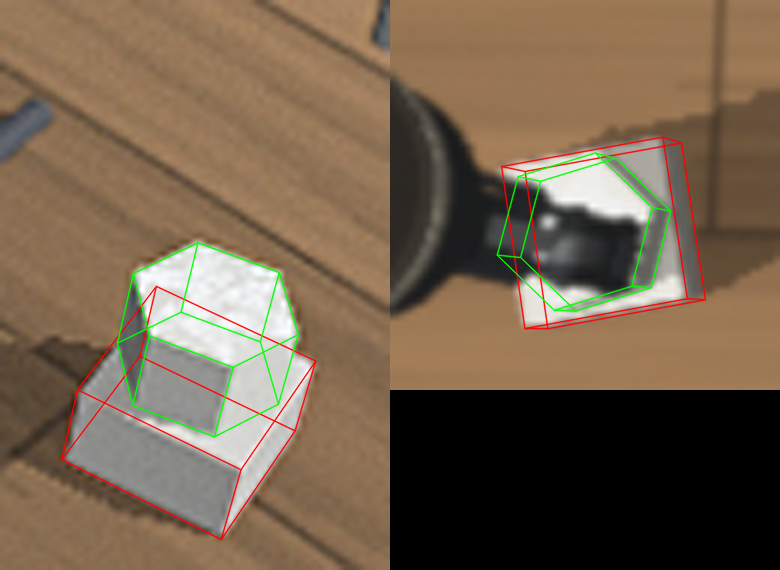

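```bash
python3 - <<'E'
from h import *
xy=[.3934,.3053]
manip.servo_line([*xy,.10],.12); manip.servo_line([*xy,.0442],.05); st("down")
hand.close_gripper(70); o=st("closed")
manip.servo_line([*xy,.056],.04); st("up")
im=optics.get_image("scene"); cv2.imwrite("pics/scene8.png",im)
manip.servo_line([*xy,.20],.15)
t=np.array([.614,.2005])
manip.goto([*t,.16],qdown(d(33))); manip.servo_line([*t,.05],.1); manip.servo_line([*t,.024],.04); manip.wait(.2); o=st("hover")
im2=optics.get_image("scene"); cv2.imwrite("pics/scene9.png",im2)
f=lambda x,s:cv2.resize(x,None,fx=s,fy=s,interpolation=cv2.INTER_CUBIC)
x0,y0,s=320,285,5; z=f(im2[y0:y0+90,x0:x0+90],s)
r6=1/np.cos(np.pi/6)
for P,c in((loc(o["ee_pos"],0,d(33),circ(.028*r6,o["ee_pos"][2]-.0042,6,np.pi/6)),(255,0,0)),(loc(t,0,d(33),circ(.044*r6,.009,6,np.pi/6)),(0,0,255)),(loc(t,0,d(33),circ(.036*r6,.009,6,np.pi/6)),(0,255,0))):
    q=(proj("scene",P)-[x0,y0]+.5)*s-.5; cv2.polylines(z,[q.astype(int)],True,c,1)
cv2.imwrite("pics/9z.png",np.hstack([f(im[250:340,420:480],5),z]))
E
```

```text
down t 33.43 w 85.6 tcp [0.3936 0.3054 0.0444] F [ 0.1 -0.3  0.8]
closed t 33.83 w 54.9 tcp [0.3934 0.3052 0.0447] F [-1.9 -1.7  8.4]
up t 34.27 w 54.7 tcp [0.3934 0.3055 0.0562] F [ 0.7  0.  -2.7]
hover t 38.65 w 55.0 tcp [0.6142 0.2005 0.0243] F [-0.7  1.  -3.6]
```

View pics/9z.png

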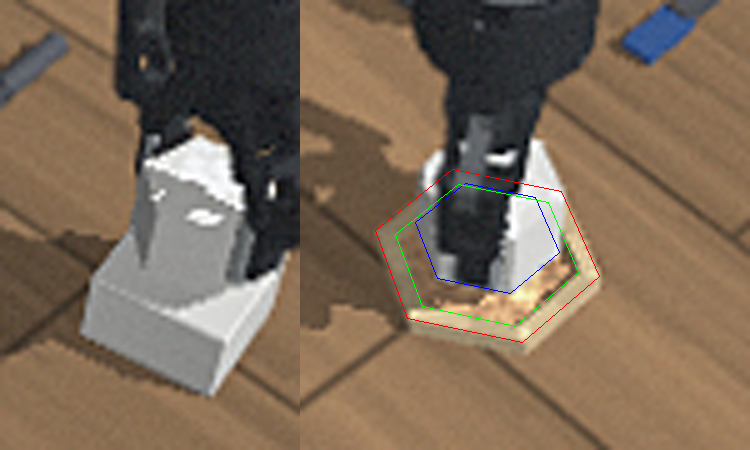

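The hexagonal base lifted cleanly, and its outline (blue) lies inside the tray recess (green) and parallel to it. I'll lower it.

```bash
python3 - <<'E'
from h import *
t=np.array([.614,.2005])
r=manip.servo_line([*t,.005],.02,until_force=5); o=st("touch %s"%r)
hand.open_gripper(); st("open")
manip.servo_line([*t,.06],.08);manip.servo_line([*t,.18],.2)
manip.goto([.3942,.306,.18],qdown(d(11.2))); manip.wait(.2); st("over sq")
for n in("scene","top"):
    im=optics.get_image(n); cv2.imwrite(f"pics/{n}10.png",im)
a=cv2.imread("pics/scene10.png");b=cv2.imread("pics/top10.png")
f=lambda x,s:cv2.resize(x,None,fx=s,fy=s,interpolation=cv2.INTER_CUBIC)
cv2.imwrite("pics/10z.png",np.hstack([f(a[285:365,320:400],5),f(b[180:260,205:285],5)]))
import ov
ov.ims={"scene":a,"top":b}
W=ov.wires; ov.wires=lambda p:[w for w in W(p) if w[2] in((0,0,255),)]
p=[.3942,.306,d(11.2),.3934,.3053,d(18),.3942,.3063,.3947,.3085,d(58.5)]
ov.draw(p,{"scene":np.array([-.5,-.3]),"top":np.array([-.1,.2])},"pics/ov10.png")
E
```

```text
touch True t 39.42 w 54.8 tcp [0.6139 0.2005 0.0088] F [-0.8  0.   5.7]
open t 39.84 w 85.7 tcp [0.6128 0.2005 0.0077] F [ 0.3 -0.1 -0.6]
over sq t 42.56 w 85.1 tcp [0.3955 0.3053 0.18  ] F [-0.3 -0.8  0.4]
```

View pics/10z.png

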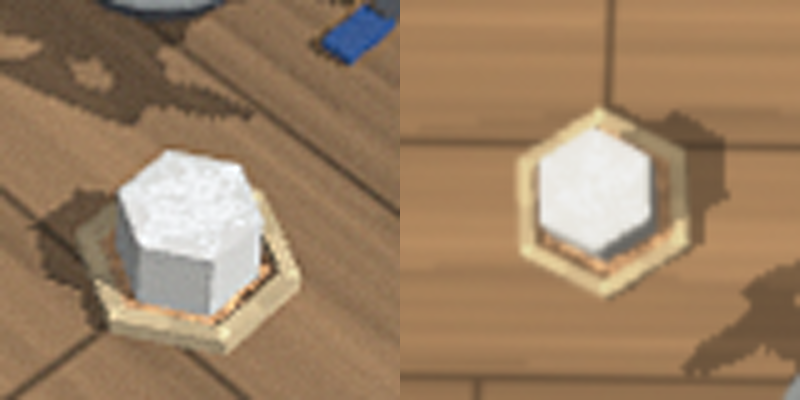

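View pics/ov10.png

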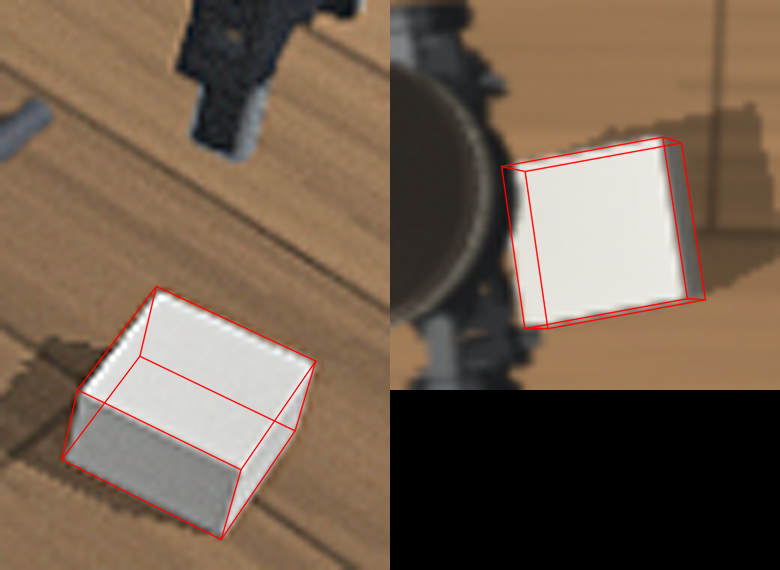

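The hexagonal base is seated in its tray, and the fitted wireframe matches the square base's edges in both views. I'll take the square base.

```bash
python3 - <<'E'
from h import *
xy=[.3942,.306]
manip.servo_line([*xy,.07],.12); manip.servo_line([*xy,.003],.04,until_force=8); st("down")
hand.close_gripper(100); o=st("closed")
manip.servo_line([*xy,.015],.04); st("up")
im=optics.get_image("scene"); cv2.imwrite("pics/scene11.png",im)
f=lambda x,s:cv2.resize(x,None,fx=s,fy=s,interpolation=cv2.INTER_CUBIC)
cv2.imwrite("pics/11z.png",f(im[250:340,420:500],6))
E
```

```text
down t 45.55 w 85.2 tcp [0.3943 0.3061 0.0031] F [-0.2  0.6  0.1]
closed t 45.87 w 67.2 tcp [0.3944 0.3061 0.0037] F [-2.  -1.5 11.9]
up t 46.32 w 66.6 tcp [0.3941 0.3061 0.0151] F [-0.2  0.2 -5.6]
```

View pics/11z.png

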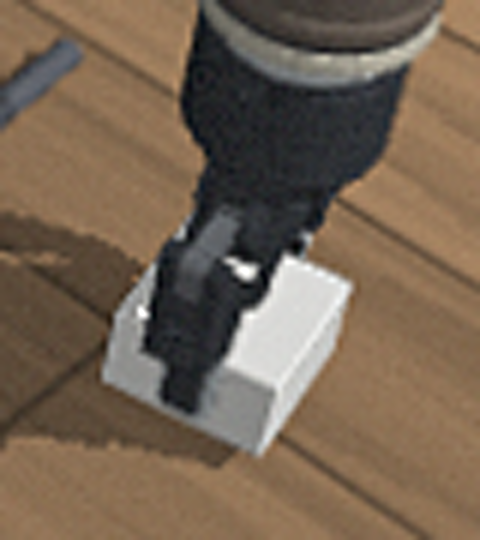

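```bash
python3 - <<'E'
from h import *
manip.servo_line([.3942,.306,.26],.15)
t=np.array([.6195,-.2445]); a=d(3.6)
manip.goto([*t,.26],qdown(a)); st("over")
manip.servo_line([*t,.05],.12); manip.servo_line([*t,.018],.04); manip.wait(.2); o=st("hover")
im2=optics.get_image("scene"); cv2.imwrite("pics/scene12.png",im2)
f=lambda x,s:cv2.resize(x,None,fx=s,fy=s,interpolation=cv2.INTER_CUBIC)
x0,y0,s=195,190,6; z=f(im2[y0:y0+90,x0:x0+90],s)
e=o["ee_pos"]
for P,c in((loc(e,-e[2],a,box(.034,.034,e[2]-.0035,0)[:4]),(255,0,0)),(loc(t,0,a,box(.05,.05,.009,0)[:4]),(0,0,255)),(loc(t,0,a,box(.042,.042,.009,0)[:4]),(0,255,0))):
    if c==(255,0,0): P[:,2]=e[2]-.0035
    q=(proj("scene",P)-[x0,y0]+.5)*s-.5; cv2.polylines(z,[q.astype(int)],True,c,1)
cv2.imwrite("pics/12z.png",z)
E
```

```text
over t 50.28 w 66.5 tcp [ 0.6202 -0.2429  0.2599] F [ 0.5  1.6 -4. ]
hover t 53.33 w 66.6 tcp [ 0.6196 -0.2445  0.0182] F [-0.9  0.1 -5.2]
```

View pics/12z.png

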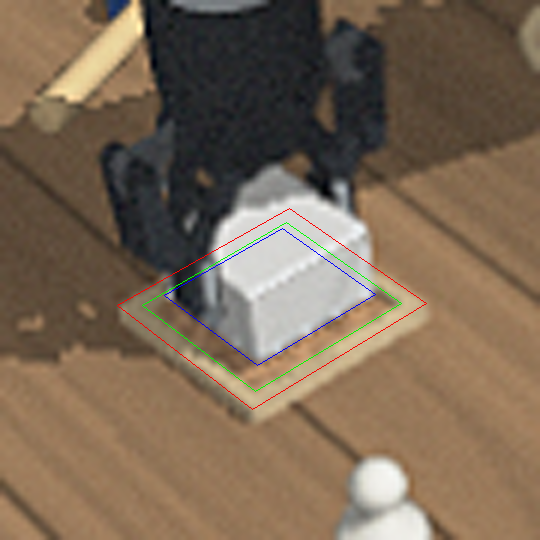

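The square base hovers parallel to its tray with margin on every side, and the fingertips are above the rim. I'll lower it, release, retreat and check everything.

```bash
python3 - <<'E'
from h import *
t=np.array([.6195,-.2445])
r=manip.servo_line([*t,.004],.02,until_force=6); o=st("touch %s"%r)
hand.open_gripper(); st("open")
manip.servo_line([*t,.07],.08);manip.servo_line([*t,.26],.2)
manip.goto([.233,.58,.30],qdown(d(21.9)) if 0 else o["ee_rot"]*0+np.array([0.69425516,0.13423532,0.6942498,-0.1341934])); manip.wait(.5); st("home")
exp={"bust_mid":(.486,.052,.073),"drum_mid":(.3715,-.3115,.022),"hex_base_mid":(.614,.2005,.023),"square_base_mid":(.6195,-.2445,.024)}
for n in("scene","top"):
    im=optics.get_image(n); cv2.imwrite(f"pics/{n}13.png",im)
    for q,p in exp.items(): print(n,q,[(np.round(x["position"][::-1],1),round(x["p"],2)) for x in finder.mark_of(q,n)[:1]],proj(n,[p]).round(1))
    print(n,"maq",[(np.round(x["position"][::-1],1),round(x["p"],2)) for x in finder.mark_of("maquette_mid",n)[:1]])
a=cv2.imread("pics/scene13.png");b=cv2.imread("pics/top13.png")
f=lambda x,s:cv2.resize(x,None,fx=s,fy=s,interpolation=cv2.INTER_CUBIC)
cv2.imwrite("pics/13t.png",f(b[140:350,210:490],2.8)); cv2.imwrite("pics/13s.png",f(a[170:370,200:410],3))
print("maquette diff",cv2.absdiff(a,cv2.imread("pics/scene0.png"))[262:325,243:282].mean())
E
```

```text
touch True t 53.92 w 66.6 tcp [ 0.6195 -0.2444  0.0078] F [-0.8  1.3  6.1]
open t 54.25 w 85.5 tcp [ 0.6187 -0.2436  0.0065] F [0.3 0.3 0.2]
home t 59.98 w 85.2 tcp [0.233 0.58  0.3  ] F [ 0.1  1.2 -0.1]
scene bust_mid [(array([350.9, 255.6]), 0.79)] [[352.2 254.8]]
scene drum_mid [(array([289.9, 191.2]), 0.5)] [[294.3 191.1]]
scene hex_base_mid [(array([357. , 325.8]), 0.93)] [[357.2 331.2]]
scene square_base_mid [(array([241.3, 236.8]), 0.65)] [[239.2 236.1]]
scene maq [(array([259.5, 289.6]), 0.72)]
top bust_mid [(array([303.4, 268.9]), 0.44)] [[300.8 266.5]]
top drum_mid [(array([441.3, 315.2]), 0.79)] [[443.8 315.5]]
top hex_base_mid [(array([245.2, 218.2]), 0.63)] [[244.9 218.6]]
top square_base_mid [(array([417.1, 216.7]), 0.98)] [[416. 219.]]
top maq [(array([321.1, 172.1]), 0.86)]
maquette diff 2.461131461131461
```

View pics/13t.png

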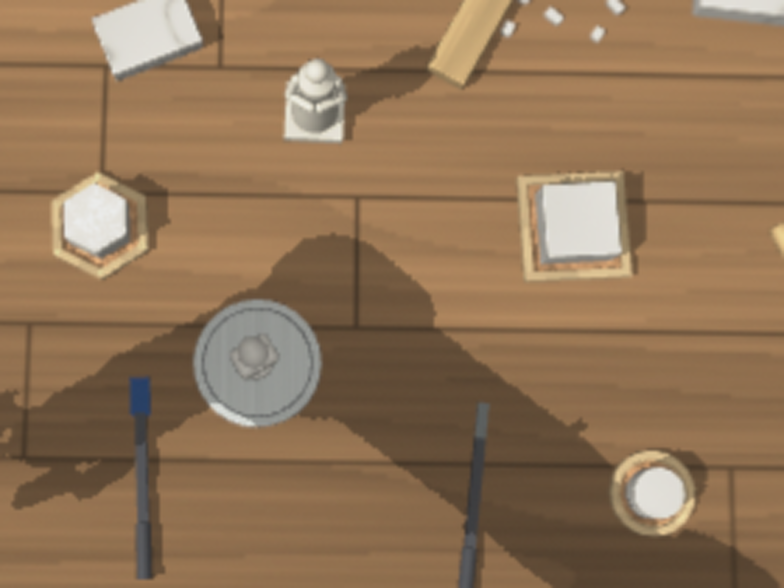

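View pics/13s.png

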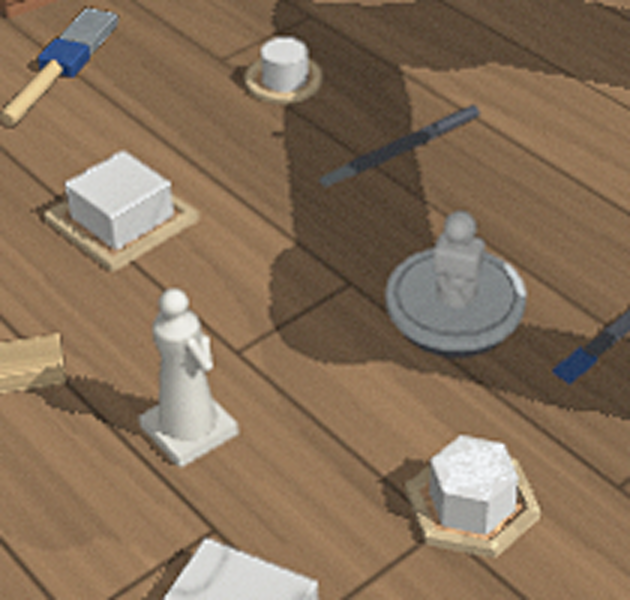

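```bash
python3 - <<'E'
from h import *
r6=1/np.cos(np.pi/6); out=[]
O=[((.6195,-.2445),d(3.6),box(.034,.034,.004,.044),box(.05,.05,0,.009)),((.614,.2005),d(33),np.r_[circ(.028*r6,.004,6,np.pi/6),circ(.028*r6,.042,6,np.pi/6)],np.r_[circ(.044*r6,0,6,np.pi/6),circ(.044*r6,.009,6,np.pi/6)]),
((.3715,-.3115),0,np.r_[circ(.023,.004),circ(.023,.04)],np.r_[circ(.039,0),circ(.039,.009)]),((.486,.052),0,np.r_[circ(.017,.03),circ(.017,.048)],np.r_[circ(.058,.03),circ(.058,.03)])]
s=6
for n in("scene","top"):
    im=cv2.imread(f"pics/{n}13.png"); row=[]
    for xy,a,A,B in O:
        u=proj(n,[[*xy,.02]])[0].round().astype(int)-[33,33]; z=cv2.resize(im[u[1]:u[1]+66,u[0]:u[0]+66],None,fx=3,fy=3,interpolation=cv2.INTER_CUBIC)
        for P,c in((A,(255,0,0)),(B,(0,0,255))):
            P=loc(xy,0,a,P);k=len(P)//2
            for Q in(P[:k],P[k:]): cv2.polylines(z,[np.round(((proj(n,Q)-u+.5)*3-.5)*8).astype(int)],True,c,1,cv2.LINE_AA,3)
        row.append(z)
    out.append(np.hstack(row))
cv2.imwrite("pics/14.png",np.vstack(out))
E
```

```text
(no output)
```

View pics/14.png

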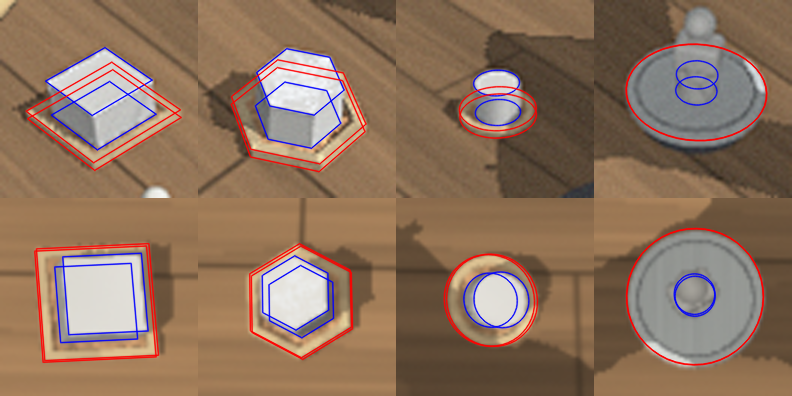

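The wireframes drawn at the target poses match the pieces and trays in both views to within about 2 mm. All the pieces are flat, the figure hasn't moved, and the arm is clear. I'm handing the job in.

```bash
python3 -c "
from cell import ticket
print(ticket.close_job())"
```

```text
the job is handed in; nothing more can be done
None
```

I took the stack apart and handed the job in at about 60 s of the 128 s allowed; the system reports no verdict. The bust stands on the turntable, and the drum, hexagonal base and square base each lie flat in the tray of their own shape. Each piece was lowered until a light touch and then released.

**Checks that agreed:** touch-down heights came within about 0.5 mm of what I predicted. Outlines drawn at the target poses matched the pieces and trays in both cameras to about 2 mm. The plaster figure shows no visible shift, and the gripper is open and well away from everything.

**Checks that disagreed:** the network's point marks differed from the expected positions by up to about 5 px (scene view: hexagonal base about 5 px, drum about 4 px). The outline overlays did not show those offsets, so I took them as detector noise. The gripper width also read about 1 mm under the stated sizes on every grasp.

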